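Load a full ribbon spool on the wrapping-counter stand

ROBOT

A 6-joint arm with a two-finger parallel gripper is mounted at the origin on the work surface. World frame = base frame: x ahead of the robot, y to its left, z up, the work surface at z = 0. Lengths are in m, angles in rad, forces in N, time in s.
With the tool pointing down it reaches from about 0.375 to 0.9 m from the base axis. Payload 3.1 kg.
Tool frame: the origin (TCP) lies between the finger pads; the fingertips stand 25 mm ahead of it and the grasp point (between the pads) lies 6 mm ahead of it; z points along the fingers, y is the direction in which the jaws open and shut (so a half turn about z gives the same grasp; the last joint's range is limited). The gripper opens to 87 mm and grips with 3 to 60 N. Pads are 19 mm wide; open, the fingers measure 117 mm over their backs; the gripper's body (75 mm by 190 mm) begins 51 mm behind the grasp point.
Start: joints at [1.121, 0.527, 1.433, -0, 1.181, -0.178], TCP at [0.167, 0.602, 0.248] pointing down, gripper open.
Joint ranges: [-3.08, 3.08], [-0.75, 2.2], [0.22, 2.44], [-1.43, 4.57], [0, 2.65], [-2.85, 2.85]. Speed limits (rad/s): [2.79, 2.79, 3.14, 3.14, 3.14, 3.14].

INTERFACE

Orientations are given as a unit quaternion [x, y, z, w].
In Python, from plant import arm, imaging, order gives the robot as it stands. The module is installed in compiled form; this text tells all that it offers.
- The arm moves only by the tool play_rows, never from a script. Its argument "motion" is a list of rows, each an object with "grip": the finger opening in mm, from 0 to 87; "translation": the shift along the tool's x, y, z in mm, a list of three; "twist": the turn about the tool's z in rad. In form: [{"grip": grip, "translation": [tx, ty, tz], "twist": twist}, ...]. A call has 1 to 20 rows; each row shifts and turns the commanded pose from where the row before left it, along the tool's axes as they then stand; what a row does not reach is not made up. A row lasts 1/8 s, in which the tool goes at most 62.5 mm and 10.7 degrees, less where a joint would pass 70% of its speed; a pose out of reach is approached as far as the arm can. A call with a gripper value outside its range is refused whole. The fingers move at their own pace and stop on an object; "force" is the grip in N (left out, the last holds). Time passes only in rows, so rows that do not move let the fingers close. It gives the time, the measured TCP pose, the force and the opening at its end, in the units of the state.
- arm.get_state(): the state, without advancing time (a new reading comes with each control period).
- imaging.read_camera(name): name is "side" or "top" or "wrist"; returns the picture (384x512x3 uint8, red, green, blue); there is no depth.
- imaging.camera_params(name): a dict with "fx", "fy", "cx", "cy" (pixels), "eye" and "attitude" of the camera in the world. Camera axes: x right, y down, z forward; pixel columns grow to the right and rows downward; lengths in m; the calibration is good to about 2 mm. A picture is of the moment at which its call begins: read the wrist's pose just before it. camera_params takes no time and is no camera call; for the wrist camera it gives the pose at the moment of the call.
- order.close_job(): hands the job in, once; it reports no verdict.
The state is a dict: "time": time; "q": joint angles; "joint_vel": joint speeds; "tau": joint torques, N m; "eef_pos": TCP position; "eef_rot": TCP orientation; "force": force on the tool from outside, world axes, zero at the start; "wrist_torque": the same for the moment, N m; "gripper_width": finger opening in m.
Only numpy, scipy, OpenCV 4.12 (cv2) and the standard library are available. Lean on these libraries where they do the work, as an engineer would, in place of code of your own. Each camera call takes 0.05 s, during which the arm holds its last target.

TASK

The ribbon stand on the wrapping counter is empty: mount the full spool of kraft ribbon on its upright spindle, neck up, and turn the spool until it drops over the drive peg and lies flat on the turntable. Lower it gently, never letting it fall down the spindle, and leave the empty spool, the candle and the gift box where they stand.

Things in the scene. Friction and masses are not known exactly. Their poses are not given: they have to be found in the camera images.
- spool: Full spool: white moulded reel wound with brown kraft ribbon, standing on the counter, 0.3 to 0.55 kg. Two flanges, 110 mm diameter, 5 mm thick, undersides 0 and 75 mm up; winding 98 mm diameter; above, a round neck to 128 mm. Bore 21 mm diameter right through. Origin: centre of the underside, on the bore axis; z up the axis to the neck; the four ribs point along +x, -x, +y, -y.
- spool_neck (a point): Centre of the top of the full spool's neck, 128 mm above its underside. The neck is a plain tube, 44 mm outer diameter, 48 mm tall above the upper flange: the place to grip the spool.
- spool_ribs (a point): Point on the spool's axis at the height of its rib tops (94 mm). Four straight ribs, 6 mm thick, 90 degrees apart, stand 14 mm high on the upper flange (its top is 80 mm up) and run from the neck out to 52 mm radius. Pushed sideways they turn the spool once it stands loose on the spindle.
- spool_bore (a point): Mouth of the bore, centre of the spool's underside (same point as the spool's origin). The underside has two drive slots, 12 mm deep and 15 mm wide, opposite each other: they run from the bore along the spool's +x and -x, below two of the ribs, out to 33 mm radius. Nothing on top tells them from the other two ribs. The stand's drive peg must enter one of them, either.
- stand: Ribbon stand, fixed to the counter: dark round cast base, 152 mm diameter, with an upright steel spindle, 18 mm diameter, and an aluminium turntable around it. A wire ribbon guide, 112 mm high, and its foot reach 115 mm from the axis on the stand's -x side; a small brake knob reaches 92 mm out on its +y side. Origin: spindle axis at counter height; z up.
- spindle_tip (a point): Tip of the stand's spindle, 190 mm above the counter. It tapers: 6 mm across at the very top, full 18 mm from 14 mm below it down to the turntable.
- stand_seat (a point): Centre of the turntable's flat top (116 mm diameter, 40 mm above the counter). A steel drive peg, 11 mm diameter, 9 mm high, stands on it 22 mm from the axis, at any angle at the start: not reported, see or feel it. A stiff brake (0.25 N m) holds the turntable. The spool rests askew on the peg, 9 mm too high, until one of its slots is over it; then it drops by its own weight.
- empty_spool: The used-up spool, to be left alone: the same reel, same sizes and axes, 0.15 kg, with almost no ribbon left, so that its thin core (50 mm diameter) shows between the flanges. Origin: centre of its underside.
- candle: Bystander: candle in a closed amber glass jar with dark lid and a paper label, 77 mm diameter, 82 mm high. Origin: centre of its underside.
- gift_box: Bystander: closed paper gift box with grey lid, 92 x 92 mm, 72 mm high. Origin: centre of its underside.
Not all that is in view belongs to the job. Several things have the shape of the stand; the one meant has the colours described above.

How it is judged:
At the end, for the whole second after the job is handed in: The full spool is on the spindle, neck up and upright (within 2 degrees, axis within 4 mm of the spindle's), its underside on the turntable (within 3 mm, so the drive peg is inside a slot), released and at rest; the empty spool, candle and gift box still stand where they were (within 30 mm) (horizontal distance between spool and stand below 0.004 m and z of spool in the frame of stand between 0.036 and 0.043 m and angle between spool's own z axis and vertical below 0.035 rad and linear speed of spool below 0.02 m/s and angular speed of spool below 0.1 rad/s and distance of each of empty_spool, candle, gift_box from where it was at the start of the episode below 0.03 m); the robot touches nothing.
It fails at once if the spool falls down the spindle (faster than 0.7 m/s while over the stand) (horizontal distance between spool and stand below 0.03 m and linear speed of spool above 0.7 m/s).
It fails at once if the empty spool is moved by more than 30 mm (distance of empty_spool from where it was at the start of the episode above 0.03 m).
It fails at once if the candle is moved by more than 30 mm (distance of candle from where it was at the start of the episode above 0.03 m).
It fails at once if the gift box is moved by more than 30 mm (distance of gift_box from where it was at the start of the episode above 0.03 m).
It also fails if it takes over 64 s, if anything falls off the work surface, if the arm or the gripper's body presses on something with over 40 N, if the wrist force passes 120 N, or if a joint passes its speed limit or range.

## Working session

There is one attempt and no reset: what is moved stays moved. The work goes in short steps, Python scripts to look and compute and a tool call to move; the robot and the scene stay as the last step left them, time stands still between calls to the robot, and variables do not carry over. Pictures are saved under pics/ and viewed, and the job is handed in when it is done.

Besides the shell and the picture viewer there is one more tool, called after "Emit:" as name(argument=value, ...), one argument or row to a line, values as JSON. play_rows: Moves the arm, as the interface text tells. Its arguments: {"type":"object","properties":{"motion":{"type":"array","items":{"type":"object","properties":{"grip":{"type":"number"},"translation":{"type":"array","items":{"type":"number"}},"twist":{"type":"number"}}}},"force":{"type":"number"}},"required":["motion"]}

```bash
mkdir -p pics; python3 - <<'E'
from plant import arm, imaging
import cv2
print(arm.get_state())
for n in ["side","top","wrist"]:
    p=imaging.camera_params(n); print(n,p)
    im=imaging.read_camera(n); cv2.imwrite(f"pics/{n}0.png",im[:,:,::-1])
E
```

```text
{'time': 0.0, 'q': array([ 1.12149883e+00,  5.28449451e-01,  1.43390804e+00, -2.34061789e-05,
        1.18136938e+00, -1.78491737e-01]), 'joint_vel': array([ 0.00186647, -0.00090963,  0.00164719,  0.00145279, -0.00119048,
       -0.00026346]), 'tau': array([-4.35072971e-04, -4.40044677e+01, -1.76595676e+01,  6.33560889e-02,
        5.82658290e-02, -1.31522334e-04]), 'eef_pos': array([0.16686641, 0.60161061, 0.24658001]), 'eef_rot': array([ 1.34985025e-01,  9.90847064e-01, -1.01830961e-03, -3.19192885e-04]), 'force': array([-0.98349626, -0.68536903, -0.4178507 ]), 'wrist_torque': array([ 0.01226814, -0.0477836 , -0.00280111]), 'gripper_width': 0.08707402249165835}
side {'fx': 369.3909611661787, 'fy': 369.3909611661787, 'cx': 250.58196086813416, 'cy': 193.58752622160583, 'eye': array([ 0.34173484, -0.68743153,  0.90679124]), 'attitude': array([ 0.92447692, -0.10205167,  0.03343562, -0.36580042])}
top {'fx': 356.67028577057164, 'fy': 356.67028577057164, 'cx': 254.77321136030042, 'cy': 196.39606515267113, 'eye': array([0.33098616, 0.05157001, 1.24646493]), 'attitude': array([-0.70134442,  0.70877447, -0.05965462,  0.04686242])}
wrist {'fx': 292.4256955056993, 'fy': 292.4256955056993, 'cx': 251.77167615418892, 'cy': 191.4339355435446, 'eye': array([0.09656227, 0.62161611, 0.38377076]), 'attitude': array([0.78840301, 0.59973645, 0.08212183, 0.1095121 ])}
```

View pics/side0.png

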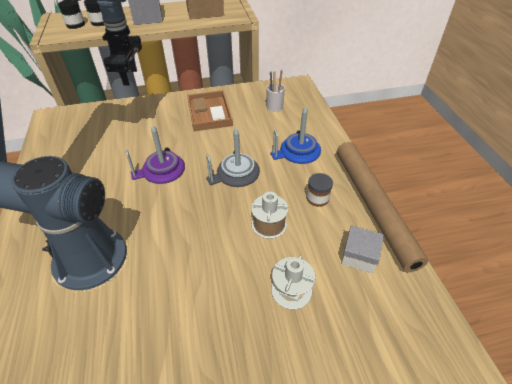

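View pics/top0.png

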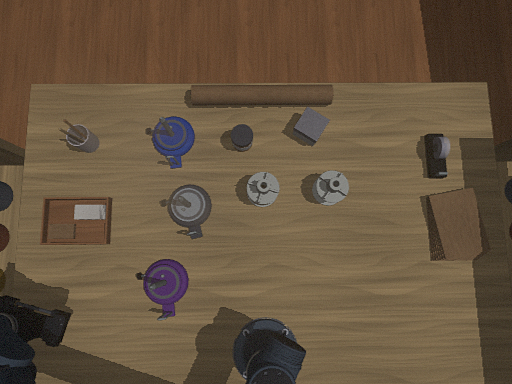

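View pics/wrist0.png

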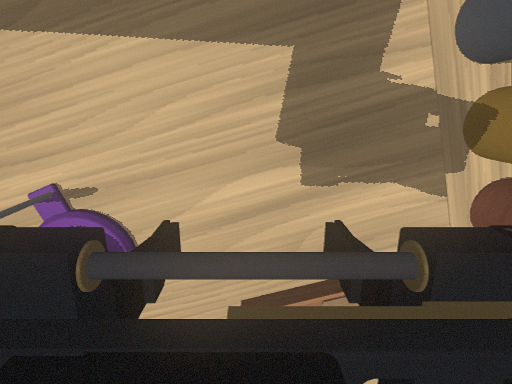

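```bash
cat > h.py <<'E'
import numpy as np, cv2
from scipy.spatial.transform import Rotation as R
from plant import arm, imaging
def ray(p,u,v):
    d=R.from_quat(p["attitude"]).apply([(u-p["cx"])/p["fx"],(v-p["cy"])/p["fy"],1]); return np.array(p["eye"]),d
def onz(p,u,v,z):
    e,d=ray(p,u,v); return e+d*(z-e[2])/d[2]
def proj(p,X):
    c=R.from_quat(p["attitude"]).inv().apply(np.atleast_2d(X)-p["eye"]); return np.c_[p["fx"]*c[:,0]/c[:,2]+p["cx"],p["fy"]*c[:,1]/c[:,2]+p["cy"]]
def tri(*prs):
    A=np.zeros((3,3));b=np.zeros(3)
    for p,u,v in prs:
        e,d=ray(p,u,v);d=d/np.linalg.norm(d);M=np.eye(3)-np.outer(d,d);A+=M;b+=M@e
    return np.linalg.solve(A,b)
def crop(src,dst,x0,y0,w,h,s):
    im=cv2.imread(src)[y0:y0+h,x0:x0+w]; cv2.imwrite(dst,cv2.resize(im,None,fx=s,fy=s,interpolation=cv2.INTER_CUBIC))
E
python3 - <<'E'
from h import *
a=cv2.imread("pics/top0.png");b=cv2.imread("pics/side0.png")
def c(i,x,y,w=66,h=66,s=6): return cv2.resize(i[y:y+h,x:x+w],None,fx=s,fy=s,interpolation=cv2.INTER_CUBIC)
cv2.imwrite("pics/c1.png",np.hstack([c(a,230,155),c(a,155,175)]))
cv2.imwrite("pics/c2.png",np.hstack([c(b,237,180),c(b,202,125)]))
E
```

```text
(no output)
```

View pics/c1.png

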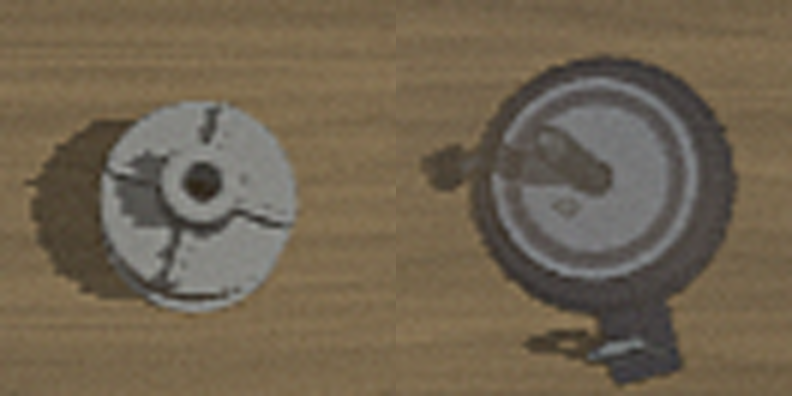

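View pics/c2.png

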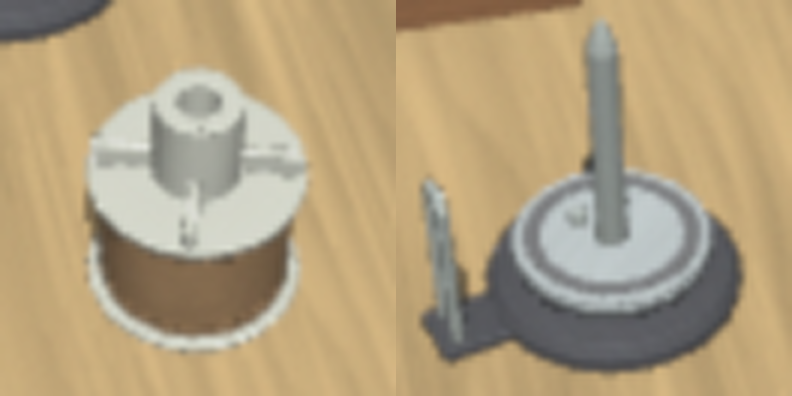

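```bash
python3 - <<'E'
from h import *
T=imaging.camera_params("top");S=imaging.camera_params("side")
print("neck",onz(T,264,185.3,.128),onz(S,270.3,196.7,.128),tri((T,264,185.3),(S,270.3,196.7)))
print("seat",onz(T,188.5,204.5,.04),onz(S,202+(611-396)/6,125+240/6,.04))
print("tip",onz(S,236,129.4,.19))
print("peg",onz(T,183.5,209.5,.049),onz(S,232.2,160.5,.049))
# rib outer ends (top crop)
for u,v in [(211,108),(108,170),(168,280),(292,224)]:
    print("rib",onz(T,230+u/6,155+v/6,.08)[:2])
# masks: turntable bright circle, both views
E
```

```text
neck [5.36346943e-01 4.13930673e-04 1.28000000e-01] [0.53971068 0.00208598 0.128     ] [5.37627414e-01 3.64430355e-04 1.29786700e-01]
seat [0.48840886 0.25421836 0.04      ] [0.48961971 0.2499474  0.04      ]
tip [0.49010167 0.25305399 0.19      ]
peg [0.47042824 0.26921222 0.049     ] [0.47339484 0.26733648 0.049     ]
rib [ 0.58691813 -0.00634208]
rib [0.55226866 0.0513591 ]
rib [0.49042052 0.01890346]
rib [ 0.52102263 -0.05010204]
```

```bash
cat >> h.py <<'E'
def tool():
    s=arm.get_state(); return np.array(s["eef_pos"]),R.from_quat(s["eef_rot"])
def wcam_at(pos,az):
    # predicted wrist cam params for TCP pos, tool y azimuth az (deg), tool down
    p0,R0=tool(); W=imaging.camera_params("wrist")
    rel=R0.inv().apply(W["eye"]-p0); rq=R0.inv()*R.from_quat(W["attitude"])
    a=np.radians(az); y=np.array([np.cos(a),np.sin(a),0]); z=np.array([0,0,-1.]); x=np.cross(y,z)
    Rn=R.from_matrix(np.c_[x,y,z]); q=dict(W); q["eye"]=np.array(pos)+Rn.apply(rel); q["attitude"]=(Rn*rq).as_quat(); return q
def delta(target):
    p,r=tool(); return r.inv().apply(np.array(target)-p)*1000
def az():
    y=tool()[1].apply([0,1,0]); return np.degrees(np.arctan2(y[1],y[0]))
E
python3 - <<'E'
from h import *
p0,R0=tool(); W=imaging.camera_params("wrist")
print(az(), R0.inv().apply(W["eye"]-p0),(R0.inv()*R.from_quat(W["attitude"])).as_matrix())
for pos,a in [((.48,.25,.33),74.5),((.42,.25,.33),74.5),((.42,.23,.40),74.5),((.40,.20,.36),29),((.45,.17,.4),29)]:
    q=wcam_at(pos,a)
    print(pos,a,proj(q,[[.4895,.252,.04],[.4895,.252,.19],[.4725,.268,.049],[.538,.001,.128]]).round().tolist(),q["eye"])
for pos,a in [((.48,.0,.33),29),((.48,-.03,.33),29),((.45,-.05,.36),29),((.5,-.02,.4),29)]:
    q=wcam_at(pos,a)
    print(pos,a,proj(q,[[.538,.001,.128],[.538,.001,.08]]).round().tolist(),q["eye"])
E
```

```text
74.48483543566903 [ 7.31131195e-02  1.35023601e-04 -1.37083383e-01] [[ 3.61041108e-04 -9.62425371e-01 -2.71546081e-01]
 [ 9.99999934e-01  3.33917600e-04  1.46090540e-04]
 [-4.99272266e-05 -2.71546116e-01  9.62425428e-01]]
(0.48, 0.25, 0.33) 74.5 [[255.0, 166.0], [256.0, 195.0], [262.0, 153.0], [79.0, 265.0]] [0.40958205 0.26966874 0.46708338]
(0.42, 0.25, 0.33) 74.5 [[265.0, 203.0], [271.0, 248.0], [273.0, 192.0], [97.0, 304.0]] [0.34958205 0.26966874 0.46708338]
(0.42, 0.23, 0.4) 74.5 [[274.0, 188.0], [283.0, 219.0], [281.0, 178.0], [132.0, 272.0]] [0.34958205 0.24966874 0.53708338]
(0.4, 0.2, 0.36) 29 [[318.0, 156.0], [348.0, 178.0], [315.0, 142.0], [268.0, 326.0]] [0.36467215 0.26401164 0.49708338]
(0.45, 0.17, 0.4) 29 [[297.0, 122.0], [316.0, 127.0], [294.0, 108.0], [248.0, 281.0]] [0.41467215 0.23401164 0.53708338]
(0.48, 0.0, 0.33) 29 [[294.0, 195.0], [289.0, 185.0]] [0.44467215 0.06401164 0.46708338]
(0.48, -0.03, 0.33) 29 [[307.0, 174.0], [301.0, 166.0]] [0.44467215 0.03401164 0.46708338]
(0.45, -0.05, 0.36) 29 [[331.0, 167.0], [322.0, 160.0]] [0.41467215 0.01401164 0.49708338]
(0.5, -0.02, 0.4) 29 [[282.0, 163.0], [279.0, 157.0]] [0.46467215 0.04401164 0.53708338]
```

```bash
python3 - <<'E'
from h import *
print(delta((.48,.25,.33)))
E
```

```text
[-395.76533198 -255.33721801  -82.929565  ]
```

Emit:
play_rows(
  motion=[
    {"grip": 87, "translation": [0, 0, -42], "twist": 0},
    {"grip": 87, "translation": [0, 0, -41], "twist": 0},
    {"grip": 87, "translation": [-44, -28.5, 0], "twist": 0},
    {"grip": 87, "translation": [-44, -28.5, 0], "twist": 0},
    {"grip": 87, "translation": [-44, -28.5, 0], "twist": 0},
    {"grip": 87, "translation": [-44, -28.5, 0], "twist": 0},
    {"grip": 87, "translation": [-44, -28.5, 0], "twist": 0},
    {"grip": 87, "translation": [-44, -28.5, 0], "twist": 0},
    {"grip": 87, "translation": [-44, -28.5, 0], "twist": 0},
    {"grip": 87, "translation": [-44, -28.5, 0], "twist": 0},
    {"grip": 87, "translation": [-44, -28.5, 0], "twist": 0},
    {"grip": 87, "translation": [0, 0, 0], "twist": 0},
    {"grip": 87, "translation": [0, 0, 0], "twist": 0},
  ],
)

```text
time: 1.78
eef_pos: [0.4796, 0.2491, 0.3301]
eef_rot: [0.135, 0.991, -0.0, -0.001]
force: [0.1, 0.0, 0.4]
gripper_width: 0.0873
```

```bash
python3 - <<'E'
from h import *
import pickle
W=imaging.camera_params("wrist"); im=imaging.read_camera("wrist"); cv2.imwrite("pics/w1.png",im[:,:,::-1]); pickle.dump(W,open("w1.pkl","wb"))
print(tool()[0],az(),arm.get_state()["time"],proj(W,[[.4895,.252,.04],[.4895,.252,.19],[.4725,.268,.049]]))
E
```

```text
[0.47919823 0.24960252 0.33023961] 74.51325008444346 1.825 [[255.3690101  166.67826873]
 [257.13976628 195.2786323 ]
 [263.06517993 153.65492127]]
```

View pics/w1.png

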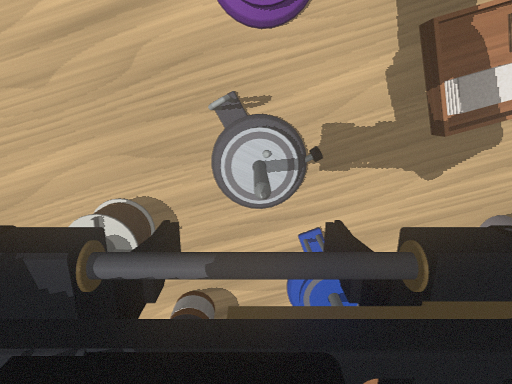

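```bash
python3 - <<'E'
from h import *
import pickle
W=pickle.load(open("w1.pkl","rb"))
im=cv2.imread("pics/w1.png");
cv2.imwrite("pics/w1c.png",cv2.resize(im[100:220,200:330],None,fx=5,fy=5,interpolation=cv2.INTER_CUBIC))
hsv=cv2.cvtColor(im,cv2.COLOR_BGR2HSV)
m=((hsv[...,2]>100)&(hsv[...,1]<45)).astype(np.uint8)*255
m[:,:205]=0;m[:,315:]=0;m[:110]=0;m[215:]=0
m=cv2.morphologyEx(m,cv2.MORPH_CLOSE,np.ones((3,3)))
cs=max(cv2.findContours(m,cv2.RETR_EXTERNAL,cv2.CHAIN_APPROX_NONE)[0],key=cv2.contourArea)
e=cv2.fitEllipse(cv2.convexHull(cs)); print(e)
print(onz(W,*e[0],.04)); 
pts=np.array([onz(W,*c[0],.04)[:2] for c in cs]); cc,r=cv2.minEnclosingCircle(pts.astype(np.float32)); print(cc,r)
E
```

```text
((256.66668701171875, 163.8018035888672), (77.66004180908203, 83.88839721679688), 114.54894256591797)
[0.48585321 0.25499057 0.04      ]
(0.48885002732276917, 0.2533140778541565) 0.062316857278347015
```

View pics/w1c.png

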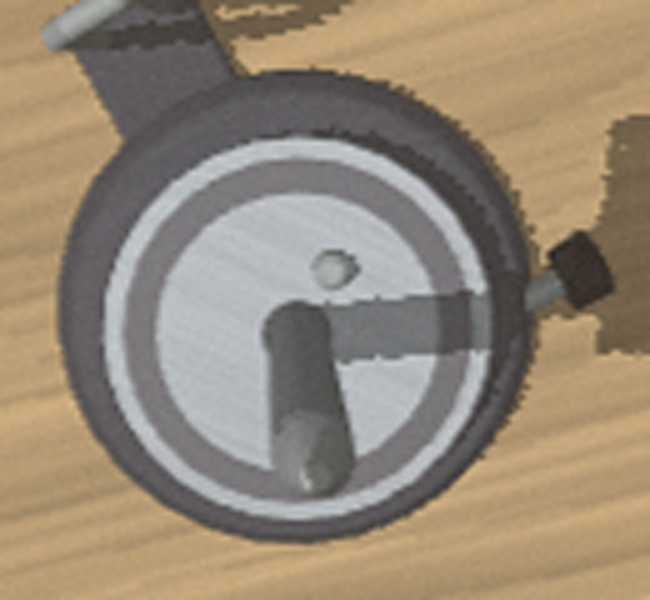

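```bash
python3 - <<'E'
from h import *
import pickle
W=pickle.load(open("w1.pkl","rb"));T=imaging.camera_params("top");S=imaging.camera_params("side")
seat=onz(W,200+298/5,100+329/5,.04);peg=onz(W,266.6,153,.049);tip=onz(W,263,196.7,.19)
d=peg-seat
print(seat,peg,tip,np.hypot(d[0],d[1]),np.degrees(np.arctan2(d[1],d[0])))
print("tip tri WS",tri((W,263,196.7),(S,236,129.4)))
print(delta((.48,-.02,.33)))
E
```

```text
[0.489906   0.25838766 0.04      ] [0.47294794 0.27312253 0.049     ] [0.492469   0.25720354 0.19      ] 0.0224653469438557 139.01260432018952
tip tri WS [0.49192839 0.25702645 0.18739575]
[-7.27610537e+01 -2.59599708e+02  1.97285885e-01]
```

```bash
python3 - <<'E'
from h import *
print(delta((.527,-.001,.33)))
E
```

```text
[-1.12981247e+02 -2.28739826e+02  1.35960557e-01]
```

Emit:
play_rows(
  motion=[
    {"grip": 87, "translation": [-22.6, -45.7, 0], "twist": 0},
    {"grip": 87, "translation": [-22.6, -45.7, 0], "twist": 0},
    {"grip": 87, "translation": [-22.6, -45.7, 0], "twist": 0},
    {"grip": 87, "translation": [-22.6, -45.7, 0], "twist": 0},
    {"grip": 87, "translation": [-22.6, -45.7, 0], "twist": 0},
    {"grip": 87, "translation": [0, 0, 0], "twist": 0},
    {"grip": 87, "translation": [0, 0, 0], "twist": 0},
  ],
)

```text
time: 2.7
eef_pos: [0.5272, 0.0003, 0.3304]
eef_rot: [0.134, 0.991, 0.0, -0.001]
force: [0.8, 1.3, -0.1]
gripper_width: 0.0871
```

```bash
python3 - <<'E'
from h import *
import pickle
W=imaging.camera_params("wrist"); im=imaging.read_camera("wrist"); cv2.imwrite("pics/w2.png",im[:,:,::-1]); pickle.dump(W,open("w2.pkl","wb"))
print(tool()[0],az(),arm.get_state()["time"])
uv=proj(W,[[.538,.001,.08]])[0].astype(int); print(uv)
cv2.imwrite("pics/w2c.png",cv2.resize(im[90:230,190:340,::-1],None,fx=4,fy=4,interpolation=cv2.INTER_CUBIC))
E
```

```text
[0.52719149 0.0006165  0.33048013] 74.60712186810319 2.75
[254 173]
```

View pics/w2c.png

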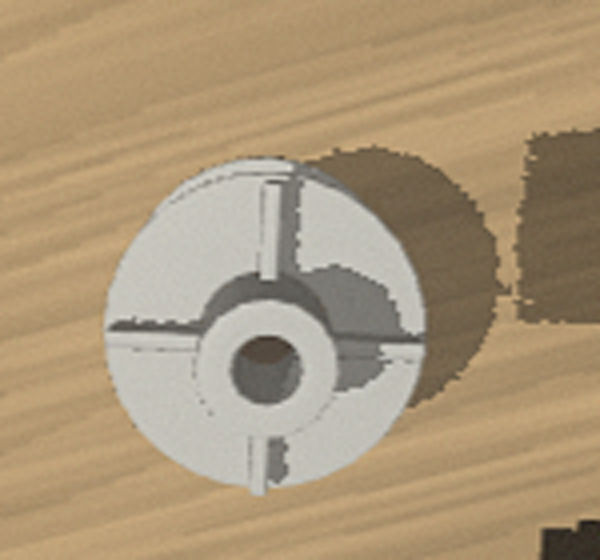

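```bash
python3 - <<'E'
from h import *
import pickle
W=pickle.load(open("w2.pkl","rb"));
f=lambda u,v,z:onz(W,190+u/4,90+v/4,z)
print("neck",f(267,370,.128))
a,b=f(271,185,.094),f(258,490,.094); d=a-b; print(np.hypot(*d[:2]),np.degrees(np.arctan2(d[1],d[0])),(a+b)/2)
a,b=f(108,338,.094),f(422,351,.094); d=a-b; print(np.hypot(*d[:2]),np.degrees(np.arctan2(d[1],d[0])),(a+b)/2)
E
```

```text
neck [0.53978255 0.00331913 0.128     ]
0.10194290982724263 162.41603195285077 [0.53907262 0.00319241 0.094     ]
0.1027733799882701 -107.86301403435199 [0.53964875 0.00337256 0.094     ]
```

Emit:
play_rows(
  motion=[
    {"grip": 87, "translation": [0, 0, 0], "twist": 0.165},
    {"grip": 87, "translation": [0, 0, 0], "twist": 0.165},
    {"grip": 87, "translation": [0, 0, 0], "twist": 0.165},
    {"grip": 87, "translation": [0, 0, 0], "twist": 0.165},
    {"grip": 87, "translation": [0, 0, 0], "twist": 0.165},
    {"grip": 87, "translation": [0, 0, 0], "twist": 0},
  ],
)

```text
time: 3.5
eef_pos: [0.5274, 0.0007, 0.3306]
eef_rot: [0.519, 0.855, 0.0, -0.0]
force: [1.3, -0.4, -0.5]
gripper_width: 0.0869
```

```bash
python3 - <<'E'
from h import *
print(tool()[0],az(),delta((.5385,.002,.123)))
E
```

```text
[0.52738669 0.00065253 0.33059874] 27.491329856020215 [ -4.02534342  10.49903998 207.59606211]
```

Emit:
play_rows(
  motion=[
    {"grip": 87, "translation": [-2, 5, 40], "twist": 0},
    {"grip": 87, "translation": [-2, 5.5, 40], "twist": 0},
    {"grip": 87, "translation": [0, 0, 40], "twist": 0},
    {"grip": 87, "translation": [0, 0, 40], "twist": 0},
    {"grip": 87, "translation": [0, 0, 30], "twist": 0},
    {"grip": 87, "translation": [0, 0, 17.6], "twist": 0},
    {"grip": 87, "translation": [0, 0, 0], "twist": 0},
    {"grip": 60, "translation": [0, 0, 0], "twist": 0},
    {"grip": 48, "translation": [0, 0, 0], "twist": 0},
    {"grip": 30, "translation": [0, 0, 0], "twist": 0},
    {"grip": 30, "translation": [0, 0, 0], "twist": 0},
    {"grip": 30, "translation": [0, 0, 0], "twist": 0},
    {"grip": 30, "translation": [0, 0, 0], "twist": 0},
  ],
  force=30,
)

```text
time: 5.12
eef_pos: [0.5395, -0.0001, 0.1231]
eef_rot: [0.521, 0.854, 0.0, 0.001]
force: [0.4, -0.1, 0.1]
gripper_width: 0.0435
```

```bash
python3 - <<'E'
from h import *
print(tool()[0],az(),arm.get_state()["gripper_width"])
for n in ["side","top"]:
    im=imaging.read_camera(n); cv2.imwrite(f"pics/{n}1.png",im[:,:,::-1])
a=cv2.imread("pics/top1.png");b=cv2.imread("pics/side1.png")
def c(i,x,y,w=66,h=66,s=6): return cv2.resize(i[y:y+h,x:x+w],None,fx=s,fy=s,interpolation=cv2.INTER_CUBIC)
cv2.imwrite("pics/c3.png",np.hstack([c(a,230,155),c(b,237,170)]))
E
```

```text
[ 5.39509014e-01 -1.20204900e-04  1.23125418e-01] 27.207314093643525 0.043529483517302923
```

View pics/c3.png

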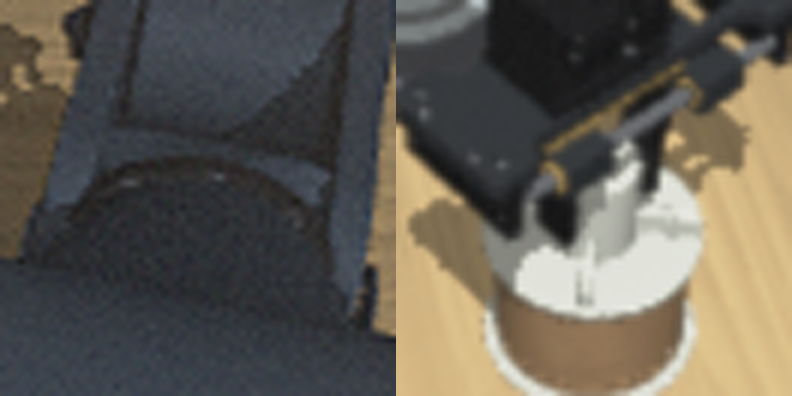

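Emit:
play_rows(
  motion=[
    {"grip": 30, "translation": [0, 0, -10], "twist": 0},
    {"grip": 30, "translation": [0, 0, -25], "twist": 0},
    {"grip": 30, "translation": [0, 0, -30], "twist": 0},
    {"grip": 30, "translation": [0, 0, -30], "twist": 0},
    {"grip": 30, "translation": [0, 0, -30], "twist": 0},
    {"grip": 30, "translation": [0, 0, -30], "twist": 0},
    {"grip": 30, "translation": [0, 0, -30], "twist": 0},
    {"grip": 30, "translation": [0, 0, -25], "twist": 0},
    {"grip": 30, "translation": [0, 0, -15], "twist": 0.1},
    {"grip": 30, "translation": [0, 0, 0], "twist": 0.162},
    {"grip": 30, "translation": [0, 0, 0], "twist": 0.162},
    {"grip": 30, "translation": [0, 0, 0], "twist": 0},
    {"grip": 30, "translation": [0, 0, 0], "twist": 0},
  ],
  force=35,
)

```text
time: 6.85
eef_pos: [0.5385, 0.0001, 0.3477]
eef_rot: [0.688, 0.726, -0.0, -0.0]
force: [0.1, -0.2, -3.6]
gripper_width: 0.0429
```

```bash
python3 - <<'E'
from h import *
s=arm.get_state()
print(tool()[0],az(),s["gripper_width"],s["force"],s["wrist_torque"],s["time"])
p=tool()[0]
print(delta((.4915,.253,.345)))
im=imaging.read_camera("side"); cv2.imwrite("pics/s2.png",im[:,:,::-1])
E
```

```text
[5.38502235e-01 6.49109900e-05 3.47730674e-01] 3.054207359406444 0.04289895406901601 [ 0.07141595 -0.19246945 -3.55858209] [-0.06330315  0.02187521 -0.0024787 ] 6.85
[255.07950149 -33.45575275   2.82602434]
```

View pics/s2.png

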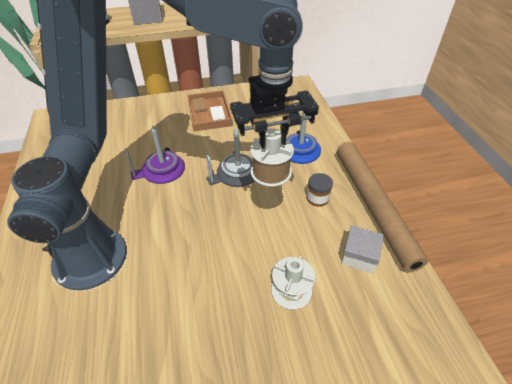

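Emit:
play_rows(
  motion=[
    {"grip": 30, "translation": [25, -3.4, 0], "twist": 0},
    {"grip": 30, "translation": [40, -5, 0], "twist": 0},
    {"grip": 30, "translation": [40, -5, 0], "twist": 0},
    {"grip": 30, "translation": [40, -5, 0], "twist": 0},
    {"grip": 30, "translation": [40, -5, 0], "twist": 0},
    {"grip": 30, "translation": [40, -5, 0], "twist": 0},
    {"grip": 30, "translation": [30, -5, 0], "twist": 0},
    {"grip": 30, "translation": [0, 0, 0], "twist": 0},
    {"grip": 30, "translation": [0, 0, 0], "twist": 0},
    {"grip": 30, "translation": [0, 0, 0], "twist": 0},
  ],
)

```text
time: 8.15
eef_pos: [0.4929, 0.252, 0.3479]
eef_rot: [0.689, 0.725, -0.0, 0.0]
force: [-0.2, 0.9, -3.1]
gripper_width: 0.0432
```

```bash
python3 - <<'E'
from h import *
s=arm.get_state()
print(tool()[0],az(),s["gripper_width"],s["force"],s["wrist_torque"],s["time"])
for n in ["side","top","wrist"]:
    im=imaging.read_camera(n); cv2.imwrite(f"pics/{n}3.png",im[:,:,::-1])
b=cv2.imread("pics/side3.png")
cv2.imwrite("pics/c4.png",cv2.resize(b[60:200,180:300],None,fx=4,fy=4,interpolation=cv2.INTER_CUBIC))
E
```

```text
[0.49293709 0.25199959 0.34787736] 2.8708390766018406 0.04324648399757424 [-0.16422926  0.85426979 -3.06646548] [-0.05389188  0.05087987  0.02384941] 8.15
```

View pics/c4.png

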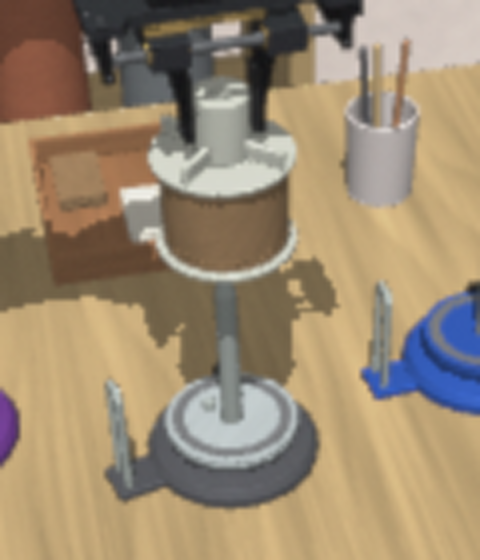

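View pics/wrist3.png

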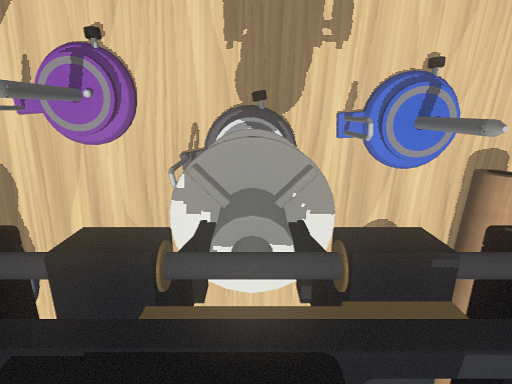

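View pics/top3.png

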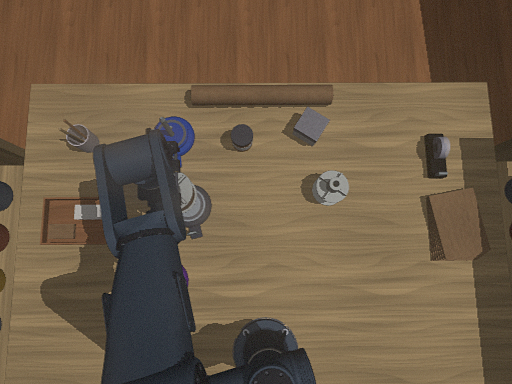

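```bash
python3 - <<'E'
from h import *
S=imaging.camera_params("side")
im=cv2.imread("pics/side3.png")
# rim extremes by column scan
def pr(x,y,zs): return (proj(S,[[x,y,z] for z in zs])-[180,60])*4
for xy in [(.490,.2545),(.492,.252),(.490,.252)]:
    print(xy,pr(*xy,[.04,.19]).round(1).tolist())
    c=np.array([[xy[0]+.055*np.cos(t),xy[1]+.055*np.sin(t),0] for t in np.linspace(0,6.28,100)])
    for z in [.225,.230,.300,.305]:
        q=(proj(S,c+[0,0,z])-[180,60])*4; print(z,q.min(0).round(1),q.max(0).round(1))
    c=np.array([[xy[0]+.022*np.cos(t),xy[1]+.022*np.sin(t),.353] for t in np.linspace(0,6.28,100)])
    q=(proj(S,c)-[180,60])*4; print("neck",q.min(0).round(1),q.max(0).round(1))
E
python3 - <<'E'
import sys; sys.path.insert(0,'.')
import cv2
b=cv2.imread("pics/side3.png")
cv2.imwrite("pics/c5.png",cv2.resize(b[75:145,205:265],None,fx=9,fy=8.5,interpolation=cv2.INTER_CUBIC))
E
```

```text
(0.49, 0.2545) [[230.8, 416.5], [223.5, 276.5]]
0.225 [150.8 199.3] [292.4 283.5]
0.23 [150.3 194. ] [292.3 278.1]
0.3 [142.9 116.2] [291.6 198.8]
0.305 [142.4 110.4] [291.5 192.9]
neck [183.2  75.6] [244.8 107.9]
(0.492, 0.252) [[233.6, 418.0], [226.6, 278.1]]
0.225 [153.9 200.7] [295.6 285.1]
0.23 [153.4 195.4] [295.5 279.7]
0.3 [146.1 117.6] [294.9 200.4]
0.305 [145.6 111.8] [294.9 194.4]
neck [186.5  77. ] [248.2 109.4]
(0.49, 0.252) [[231.3, 418.4], [224.1, 278.4]]
0.225 [151.3 201.1] [293.1 285.5]
0.23 [150.8 195.8] [293.  280.1]
0.3 [143.5 117.9] [292.3 200.8]
0.305 [142.9 112.1] [292.3 194.8]
neck [183.7  77.3] [245.5 109.8]
```

View pics/c5.png

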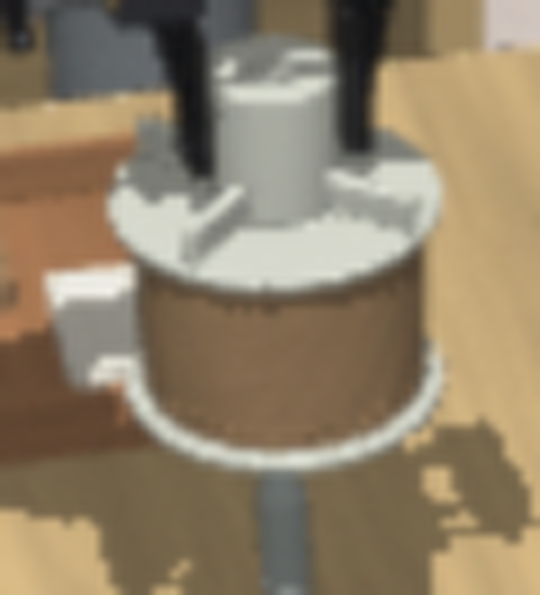

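Emit:
play_rows(
  motion=[
    {"grip": 30, "translation": [1.6, -2.9, 0], "twist": 0},
    {"grip": 30, "translation": [0, 0, 14], "twist": 0},
    {"grip": 30, "translation": [0, 0, 14], "twist": 0},
    {"grip": 30, "translation": [0, 0, 8], "twist": 0},
    {"grip": 30, "translation": [0, 0, 5], "twist": 0},
    {"grip": 30, "translation": [0, 0, 3], "twist": 0},
    {"grip": 30, "translation": [0, 0, 3], "twist": 0},
    {"grip": 30, "translation": [0, 0, 0], "twist": 0},
  ],
)

```text
time: 9.3
eef_pos: [0.4897, 0.2544, 0.3009]
eef_rot: [0.689, 0.725, 0.0, -0.0]
force: [-0.6, -0.1, -3.0]
gripper_width: 0.0435
```

```bash
cat > st.py <<'E'
from h import *
import sys
s=arm.get_state()
print(tool()[0].round(4),az().round(2),s["gripper_width"],s["force"].round(2),s["wrist_torque"].round(3),s["time"])
if len(sys.argv)>1:
    b=imaging.read_camera("side")[:,:,::-1]
    cv2.imwrite(sys.argv[1],cv2.resize(b[75:205,185:295],None,fx=5,fy=4.5,interpolation=cv2.INTER_CUBIC))
E
python3 st.py pics/d1.png
```

```text
[0.4897 0.2544 0.3009] 2.92 0.04348999056577569 [-0.61 -0.05 -3.01] [-0.102  0.05   0.032] 9.3
```

View pics/d1.png

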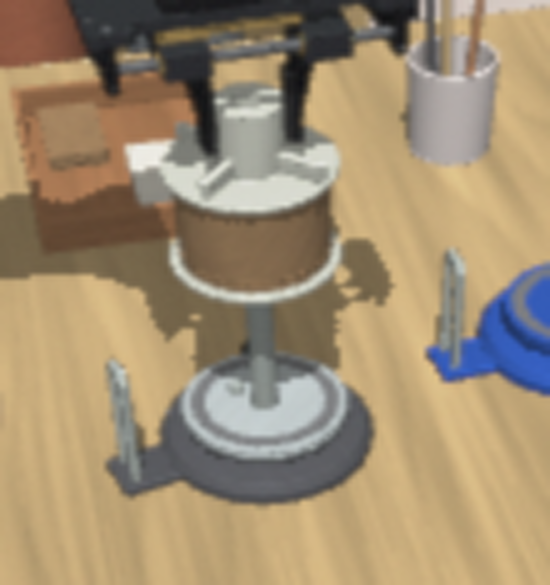

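Emit:
play_rows(
  motion=[
    {"grip": 30, "translation": [0, 0, 3], "twist": 0},
    {"grip": 30, "translation": [0, 0, 3], "twist": 0},
    {"grip": 30, "translation": [0, 0, 3], "twist": 0},
    {"grip": 30, "translation": [0, 0, 3], "twist": 0},
    {"grip": 30, "translation": [0, 0, 0], "twist": 0},
  ],
)

```text
time: 9.98
eef_pos: [0.4895, 0.2543, 0.2886]
eef_rot: [0.689, 0.725, -0.0, -0.0]
force: [0.9, -0.5, -3.6]
gripper_width: 0.0428
```

```bash
python3 st.py
```

```text
[0.4895 0.2543 0.2886] 2.92 0.042795155061697454 [ 0.91 -0.5  -3.59] [-0.065  0.043 -0.036] 9.975
```

Emit:
play_rows(
  motion=[
    {"grip": 30, "translation": [0, 0, 5], "twist": 0},
    {"grip": 30, "translation": [0, 0, 8], "twist": 0},
    {"grip": 30, "translation": [0, 0, 8], "twist": 0},
    {"grip": 30, "translation": [0, 0, 8], "twist": 0},
    {"grip": 30, "translation": [0, 0, 8], "twist": 0},
    {"grip": 30, "translation": [0, 0, 8], "twist": 0},
    {"grip": 30, "translation": [0, 0, 0], "twist": 0},
  ],
)

```text
time: 10.85
eef_pos: [0.4892, 0.2542, 0.2431]
eef_rot: [0.689, 0.725, -0.001, -0.0]
force: [-0.4, 0.7, -3.2]
gripper_width: 0.043
```

```bash
python3 st.py
```

```text
[0.4892 0.2542 0.2431] 2.92 0.0430189805237274 [-0.36  0.68 -3.16] [-0.139  0.028  0.004] 10.85
```

Emit:
play_rows(
  motion=[
    {"grip": 30, "translation": [0, 0, 8], "twist": 0},
    {"grip": 30, "translation": [0, 0, 8], "twist": 0},
    {"grip": 30, "translation": [0, 0, 8], "twist": 0},
    {"grip": 30, "translation": [0, 0, 8], "twist": 0},
    {"grip": 30, "translation": [0, 0, 8], "twist": 0},
    {"grip": 30, "translation": [0, 0, 8], "twist": 0},
    {"grip": 30, "translation": [0, 0, 4], "twist": 0},
    {"grip": 30, "translation": [0, 0, 4], "twist": 0},
    {"grip": 30, "translation": [0, 0, 0], "twist": 0},
  ],
)

```text
time: 11.98
eef_pos: [0.4896, 0.2544, 0.1877]
eef_rot: [0.689, 0.725, -0.0, -0.0]
force: [-0.7, 0.4, -3.2]
gripper_width: 0.0433
```

```bash
python3 st.py pics/d2.png
```

```text
[0.4896 0.2544 0.1877] 2.92 0.04333485800331972 [-0.7   0.38 -3.16] [-0.087  0.052 -0.029] 11.975
```

View pics/d2.png

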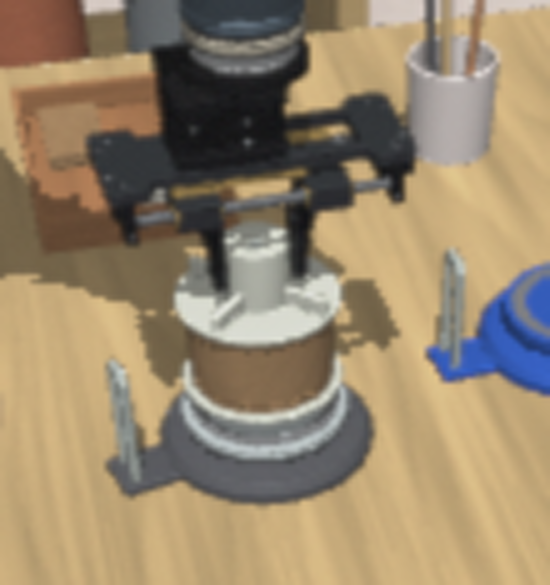

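Emit:
play_rows(
  motion=[
    {"grip": 30, "translation": [0, 0, 4], "twist": 0},
    {"grip": 30, "translation": [0, 0, 4], "twist": 0},
    {"grip": 30, "translation": [0, 0, 3], "twist": 0},
    {"grip": 30, "translation": [0, 0, 2], "twist": 0},
    {"grip": 30, "translation": [0, 0, 2], "twist": 0},
    {"grip": 30, "translation": [0, 0, 0], "twist": 0},
  ],
)

```text
time: 12.78
eef_pos: [0.4896, 0.2544, 0.1728]
eef_rot: [0.689, 0.725, -0.0, -0.0]
force: [1.0, -0.6, -3.6]
gripper_width: 0.0431
```

```bash
python3 st.py
```

```text
[0.4896 0.2544 0.1728] 2.92 0.04312190664735683 [ 1.02 -0.6  -3.6 ] [-0.13   0.072 -0.025] 12.775
```

Emit:
play_rows(
  motion=[
    {"grip": 30, "translation": [0, 0, 1], "twist": 0},
    {"grip": 30, "translation": [0, 0, 1], "twist": 0},
    {"grip": 30, "translation": [0, 0, 1], "twist": 0},
    {"grip": 30, "translation": [0, 0, 0], "twist": 0},
  ],
)

```text
time: 13.28
eef_pos: [0.4901, 0.2544, 0.1717]
eef_rot: [0.689, 0.725, 0.001, 0.0]
force: [-2.2, -0.5, 8.7]
gripper_width: 0.0431
```

```bash
python3 st.py
```

```text
[0.4901 0.2544 0.1717] 2.93 0.043133349033194684 [-2.23 -0.51  8.71] [-0.233  0.714  0.056] 13.275
```

Emit:
play_rows(
  motion=[
    {"grip": 30, "translation": [0, 0, 0], "twist": 0.05},
    {"grip": 30, "translation": [0, 0, 0], "twist": 0.05},
    {"grip": 30, "translation": [0, 0, 0], "twist": 0},
  ],
)

```text
time: 13.65
eef_pos: [0.4891, 0.2541, 0.1718]
eef_rot: [0.724, 0.69, -0.001, -0.0]
force: [-3.1, -1.3, 10.8]
gripper_width: 0.0431
```

Emit:
play_rows(
  motion=[
    {"grip": 30, "translation": [0, 0, 0], "twist": -0.05},
    {"grip": 30, "translation": [0, 0, 0], "twist": -0.05},
    {"grip": 30, "translation": [0, 0, 0], "twist": -0.05},
    {"grip": 30, "translation": [0, 0, 0], "twist": -0.05},
    {"grip": 30, "translation": [0, 0, 0], "twist": 0},
  ],
)

```text
time: 14.28
eef_pos: [0.4907, 0.2547, 0.1717]
eef_rot: [0.652, 0.758, 0.001, 0.001]
force: [-1.3, 0.2, 7.3]
gripper_width: 0.0432
```

```bash
python3 st.py
```

```text
[0.4907 0.2547 0.1717] 8.64 0.043235757643071936 [-1.29  0.18  7.29] [-0.121  0.373 -0.077] 14.275
```

Emit:
play_rows(
  motion=[
    {"grip": 30, "translation": [0, 0, -2], "twist": -0.1},
    {"grip": 30, "translation": [0, 0, 0], "twist": -0.15},
    {"grip": 30, "translation": [0, 0, 0], "twist": -0.15},
    {"grip": 30, "translation": [0, 0, 0], "twist": -0.15},
    {"grip": 30, "translation": [0, 0, 0], "twist": -0.15},
    {"grip": 30, "translation": [0, 0, 0], "twist": -0.15},
    {"grip": 30, "translation": [0, 0, 0], "twist": -0.15},
    {"grip": 30, "translation": [0, 0, 0], "twist": -0.15},
    {"grip": 30, "translation": [0, 0, 0], "twist": -0.15},
    {"grip": 30, "translation": [0, 0, 0], "twist": -0.05},
    {"grip": 30, "translation": [0, 0, 0], "twist": 0},
  ],
)

```text
time: 15.65
eef_pos: [0.4925, 0.2557, 0.1727]
eef_rot: [0.036, 0.999, 0.002, 0.003]
force: [4.1, 3.4, -3.5]
gripper_width: 0.043
```

```bash
python3 st.py
```

```text
[0.4925 0.2557 0.1727] 85.93 0.04298795544216773 [ 4.08  3.42 -3.53] [ 0.547 -0.658 -0.055] 15.65
```

Emit:
play_rows(
  motion=[
    {"grip": 30, "translation": [-1.2, 1, 0], "twist": -0.04},
    {"grip": 30, "translation": [-1.2, 1, 0], "twist": 0},
    {"grip": 30, "translation": [0, 0, 1], "twist": 0},
    {"grip": 30, "translation": [0, 0, 0.5], "twist": 0},
    {"grip": 30, "translation": [0, 0, 0], "twist": 0},
  ],
)

```text
time: 16.27
eef_pos: [0.492, 0.2563, 0.1703]
eef_rot: [0.015, 1.0, 0.0, -0.0]
force: [1.1, 0.7, -3.3]
gripper_width: 0.043
```

```bash
python3 st.py
```

```text
[0.492  0.2563 0.1703] 88.27 0.04296117671153032 [ 1.12  0.72 -3.3 ] [ 0.195 -0.104 -0.029] 16.275
```

Emit:
play_rows(
  motion=[
    {"grip": 30, "translation": [0, 0, 1], "twist": 0},
    {"grip": 30, "translation": [0, 0, 1], "twist": 0},
    {"grip": 30, "translation": [0, 0, 0], "twist": 0},
  ],
)

```text
time: 16.65
eef_pos: [0.4921, 0.2562, 0.1683]
eef_rot: [0.015, 1.0, -0.0, -0.0]
force: [0.3, -0.1, -3.7]
gripper_width: 0.043
```

```bash
python3 st.py
```

```text
[0.4921 0.2562 0.1683] 88.29 0.04301890247264826 [ 0.3  -0.14 -3.66] [ 0.153 -0.048 -0.081] 16.65
```

Emit:
play_rows(
  motion=[
    {"grip": 30, "translation": [0, 0, 1.5], "twist": 0},
    {"grip": 30, "translation": [0, 0, 1.5], "twist": 0},
    {"grip": 30, "translation": [0, 0, 1.5], "twist": 0},
    {"grip": 30, "translation": [0, 0, 0.7], "twist": 0},
    {"grip": 30, "translation": [0, 0, 0], "twist": 0},
  ],
)

```text
time: 17.27
eef_pos: [0.4921, 0.2562, 0.1631]
eef_rot: [0.015, 1.0, -0.0, -0.0]
force: [-0.2, 1.2, -3.5]
gripper_width: 0.0429
```

```bash
python3 st.py
```

```text
[0.4921 0.2562 0.1631] 88.3 0.042854147115392316 [-0.22  1.16 -3.47] [ 0.085 -0.011  0.038] 17.275
```

Emit:
play_rows(
  motion=[
    {"grip": 30, "translation": [0, 0, 0.7], "twist": 0},
    {"grip": 30, "translation": [0, 0, 0.5], "twist": 0},
    {"grip": 30, "translation": [0, 0, 0], "twist": 0},
  ],
)

```text
time: 17.65
eef_pos: [0.492, 0.2564, 0.163]
eef_rot: [0.015, 1.0, 0.0, 0.0]
force: [-2.7, 1.1, 4.1]
gripper_width: 0.043
```

```bash
python3 st.py
```

```text
[0.492  0.2564 0.163 ] 88.31 0.042998485863134324 [-2.73  1.14  4.08] [-0.058  0.404 -0.035] 17.65
```

Seated: contact at 0.163, 9 mm below the peg contact. Opening part way first, since the ribs stand between the fingers, then backing up.

Emit:
play_rows(
  motion=[
    {"grip": 50, "translation": [0, 0, 0], "twist": 0},
    {"grip": 60, "translation": [0, 0, 0], "twist": 0},
    {"grip": 70, "translation": [0, 0, 0], "twist": 0},
    {"grip": 80, "translation": [0, 0, 0], "twist": 0},
    {"grip": 80, "translation": [0, 0, 0], "twist": 0},
    {"grip": 80, "translation": [0, 0, -15], "twist": 0},
    {"grip": 80, "translation": [0, 0, -30], "twist": 0},
    {"grip": 80, "translation": [0, 0, -40], "twist": 0},
    {"grip": 80, "translation": [0, 0, -40], "twist": 0},
    {"grip": 80, "translation": [0, 0, -40], "twist": 0},
    {"grip": 80, "translation": [0, 0, 0], "twist": 0},
    {"grip": 80, "translation": [-40, 0, 0], "twist": 0},
    {"grip": 80, "translation": [-40, 0, 0], "twist": 0},
    {"grip": 80, "translation": [0, 0, 0], "twist": 0},
    {"grip": 80, "translation": [0, 0, 0], "twist": 0},
  ],
)

```text
time: 19.52
eef_pos: [0.571, 0.2537, 0.3261]
eef_rot: [0.015, 1.0, -0.0, -0.001]
force: [0.8, 0.2, -0.8]
gripper_width: 0.0799
```

```bash
python3 st.py pics/d3.png; python3 - <<'E'
from h import *
import pickle
W=imaging.camera_params("wrist"); im=imaging.read_camera("wrist"); cv2.imwrite("pics/w4.png",im[:,:,::-1]); pickle.dump(W,open("w4.pkl","wb"))
print(proj(W,[[.49,.254,.168]]))
im=imaging.read_camera("top"); cv2.imwrite("pics/t4.png",im[:,:,::-1])
E
```

```text
[0.571  0.2537 0.3261] 88.29 0.0798767752687436 [ 0.84  0.19 -0.81] [-0.003  0.023  0.027] 19.525
[[249.69317796 101.18057823]]
```

View pics/d3.png

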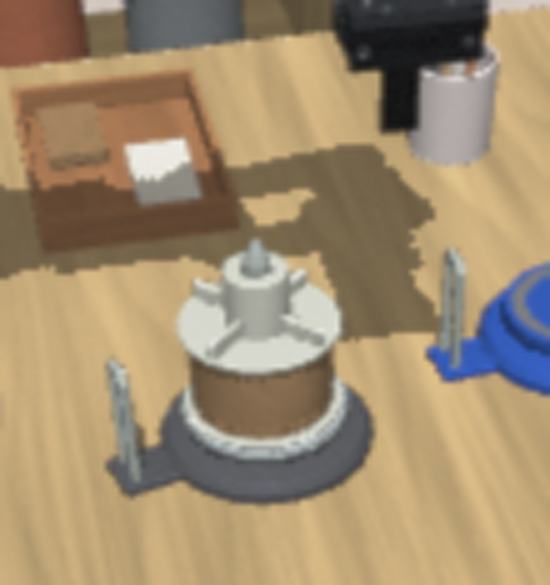

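View pics/w4.png

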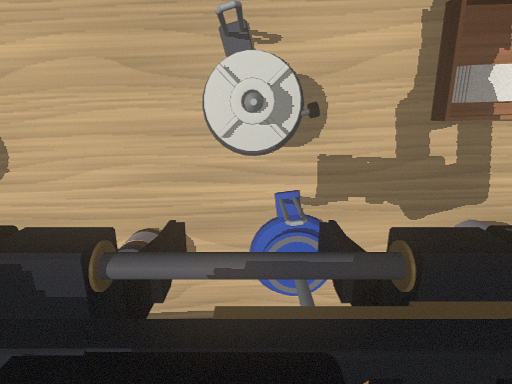

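View pics/t4.png

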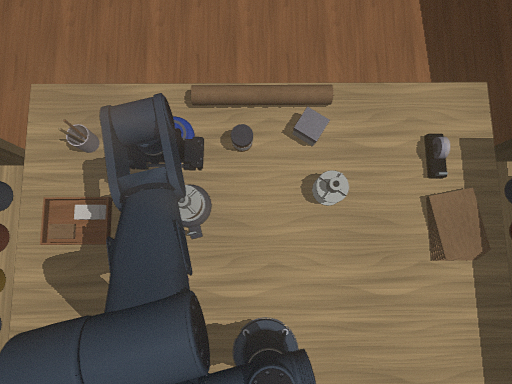

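```bash
python3 - <<'E'
from h import *
S=imaging.camera_params("side")
t=np.linspace(0,6.28,200)
for z in (.115,.124):
    q=proj(S,np.c_[.490+.055*np.cos(t),.252+.055*np.sin(t),0*t+z]); print(z,((q.max(0)-[185,75])*[5,4.5]).round(1),((q.min(0)-[185,75])*[5,4.5]).round(1))
q=(proj(S,[[.49,.252,.168],[.49,.252,.19]])-[185,75])*[5,4.5]; print(q)
from plant import order
print(order.close_job())
E
```

```text
0.115 [342.6 377.6] [177.  281.3]
0.124 [342.5 368.1] [176.  271.8]
[[256.57485062 270.61937772]
 [255.15267288 245.70959396]]
the job is handed in; nothing more can be done
None
```

I gripped the full spool by its neck, carried it to the dark, grey and aluminium stand, and lowered it over the spindle. It came to rest on the drive peg. The first rib pair, lined up with the peg, found no slot, so I turned the spool about 90° until a slot met the peg. I then lowered it the last 9 mm while still gripping it, released it and backed the arm away. I handed the job in at about 20 s of the 64 s; no verdict came back.

**Last checks:**
- **Height:** the tool met the seat at z = 0.163 m, against 0.172 m on the peg. That 9 mm drop matches the peg height.
- **Side view:** the lower edge of the upper flange was at about row 374 in the enlarged crop. A seated spool predicts 377.6, and one still on the peg predicts 368.1. So this check leans to seated, with about 3.5 mm unexplained, roughly one raw pixel.
- **Wrist view:** the spindle tip was centred in the neck. The spool looked level; I judged both by eye.
- **Bystanders:** in the top view, the candle, gift box and empty spool stood where they started, also judged by eye.
- **Gripper:** it was open and clear of everything, with force near zero.

**Disagreement between cameras:** the cameras differed by about 4 mm on the stand's y position. I corrected the placement from the side view before lowering and from the spindle's sideways force while turning.

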